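# Level the packing scale

## Task

Level the packing scale: lift the spirit level up and off its two hooks, lay it gently on the middle of the weighing pan so that it points at the levelling foot's star knob, and turn the knob until the bubble lies between the two black rings. Then bed the scale on its feet by pressing the level down on the pan with about a kilo of push, and finish while still pressing, with the bubble between the rings. Leave everything else where it stands.

Things in the scene. Friction and masses are not known exactly. Their poses are not given: they have to be found in the camera images.
- level_mid (a point): centre of the aluminium spirit level: a bar 200 mm long (its y axis), 22 mm thick (x), 46 mm high (z up), 0.35 kg; this point is 23 mm above its flat underside. The middle 68 mm are solid, with the vial along the top, and are where to pinch it (across x). It starts hanging level on two hooks and may be laid down either way round
- level: the same level, origin at the centre of its underside. On each side of the solid middle is an opening 50 mm long (centred 59 mm from the middle) and 25 mm high (10 to 35 mm above the underside) under a solid top rail 11 mm high; each hook passes through one opening
- bubble_mid (a point): middle of the pale bubble in the yellow-green vial along the level's top. It slides along the level's y axis, 20 mm at most either way from the level's middle: to the higher end, 20 mm per degree of tilt, settling in about 1 s. The bubble is 16 mm long; two black rings on the vial, 23.6 mm apart, mark the middle: within 3 mm of the middle it lies between them
- hooks_mid (a point): point midway between the two hooks of the fixed steel tool rail, on the axis of their arms, 205 mm above the table, where the level hangs, its top rail resting on the arms. Axes are the rail's: the arms (6 mm thick, 120 mm apart) come level along -x from a crossbar 58 mm behind (+x; its top 14 mm above the arms) and end 22 mm in front (-x) in tips turned up
- rack: the whole tool rail, origin on the table under its crossbar, 58 mm behind (+x) the point between the hooks; 300 mm wide. The hook tips rise 11 mm above the arms' axis: the level comes off by lifting it 10 to 17 mm, then drawing it out along -x by 45 mm or more. Position and yaw differ each time
- pan_mid (a point): centre of the top face of the scale's stainless pan, 76 mm above the table; the pan is 190 mm (x) by 220 mm (y). The scale stands on two fixed feet on its +y side and one levelling foot on a lug at its -y side, 165 mm from here; at first the -y side is low by 0.37 to 0.8 degree. The scale cannot slide; its place and yaw differ each time
- scale_deck: pan, base, front display and lug of the scale in one piece; its origin lies on the table midway between the two fixed feet, 85 mm to the +y side of the pan's centre
- knob_grip (a point): middle of the round black star knob (46 mm across the lobes, 28 mm high, 82 to 110 mm above the table; this point at 98 mm) on top of the levelling foot's upright screw. The pan's edge is 55 mm from its axis; the lug below reaches 54 mm above the table. Pinch it at any yaw; it turns with about 0.1 Nm
- foot_knob (a joint): angle of the star knob in rad, growing clockwise seen from above; starts at 0 to 0.6, turns from -3 to 9 and stays where it is left. Clockwise raises the scale's -y side by 8 mm a turn: a level laid along the pan's y then shows its bubble moving about 5.8 mm per rad towards the knob. The angle at which the scale is level differs each time
- ref_weight: 1 kg steel check weight, upright cylinder 52 mm across and 80 mm high with a small knob on top; a bystander, origin under its middle
- film_roll: upright roll of clear stretch film, 68 mm across and 133 mm high; a bystander, origin under its middle
- label_roll: roll of paper labels lying flat, 90 mm across, 50 mm high; a bystander, origin under its middle
- knife: trimming knife lying flat, 200 mm long, 14 mm high, orange handle; a bystander, origin under its middle
- marker: white marker pen lying flat, 140 mm long, 15 mm thick; a bystander, origin under its middle
- cabbage_a: larger pointed cabbage standing on its cut base, 124 mm across, 195 mm high; a bystander, origin under its middle
- cabbage_b: smaller pointed cabbage standing on its cut base, 112 mm across, 175 mm high; a bystander, origin under its middle
There are look-alikes about, which are no part of the job. Of the things shaped like the level, the aluminium one is meant.

How it is judged:
By the outcome, as a careful person would: the job done as asked, in the order asked, and still so for the second after the job is handed in, while the arm keeps its last pose, push and grip.
It also fails if it takes over 67 s, if anything falls off the work surface, if the arm or the gripper's body presses on something with over 40 N, if the wrist force passes 120 N, or if a joint passes its speed limit or range.

## Robot

A 6-joint arm with a two-finger parallel gripper is mounted at the origin on the work surface. World frame = base frame: x ahead of the robot, y to its left, z up, the work surface at z = 0. Lengths are in m, angles in rad, forces in N, time in s.
With the tool pointing down it reaches from about 0.35 to 0.775 m from the base axis. Payload 5.5 kg.
Tool frame: the origin (TCP) lies midway between the tips of the shut fingers; the grasp point (between the pads) lies grip_point_offset behind it (grip_point_offset is the distance from the TCP to the grasp point, in m); z points along the fingers, y is the direction in which the jaws open and shut (so a half turn about z gives the same grasp; the last joint's range is limited). The gripper opens to 85 mm and grips with 20 to 120 N. Pads are 22 mm wide; open, the fingers measure 114 mm over their backs; the gripper's body (76 mm by 85 mm) begins 54 mm behind the grasp point. The pads swing forward as they close: fully open they stand 13 mm farther back than shut.
Start: joints at [-1.404, 0.313, 0.046, 1.304, 0, 1.431], TCP at [0.174, -0.548, 0.231] pointing down, gripper open.
Joint ranges: [-2.76, 2.76], [-0.86, 1.69], [-1.03, 1.26], [-2.2, 2.34], [-1.47, 1.5], [-3.14, 3.14]. Speed limits (rad/s): [2.57, 2.57, 3.14, 3.14, 3.14, 3.14].

## Interface

Orientations are given as a unit quaternion [w, x, y, z].
In Python, from workcell import * gives the robot as it stands.
- The arm moves only by the tool send_rows, never from a script. Its argument "series" is one flat list of numbers, 7 for each row, row after row: the shift along the tool's x, y, z in cm, then the turn, a rotation vector about the tool's x, y, z in degrees, then the opening, from 0 (shut) to 1 (fully open). A call has 1 to 10 rows; each row is the pose to reach, as a shift and turn from the pose commanded when the call began, along the tool's axes at that moment; what a row does not reach only later rows make up. A row lasts 1/12 s, in which the tool goes at most 41.7 mm and 7.16 degrees, less where a joint would pass 70% of its speed; a pose out of reach is approached as far as the arm can. A call with a gripper value outside its range is refused whole. The fingers move at their own pace and stop on an object; "newtons" is the grip in N (left out, the last holds). Time passes only in rows, so rows that repeat a pose let the fingers close. It gives the time, the measured TCP pose, the force and the opening at its end, in the units of the state.
- get_state(): the state, without advancing time (a new reading comes with each control period).
- read_camera(name): name is "scene" or "top"; returns the picture (420x560x3 uint8, blue, green, red); there is no depth.
- camera_info(name): a dict with "K" (3x3 intrinsics, pixels), "xyz" and "attitude" of the camera in the world. Camera axes: x right, y down, z forward; pixel columns grow to the right and rows downward; lengths in m; the calibration is good to about 2 mm. A picture is of the moment at which its call begins. camera_info takes no time and is no camera call.
- hand_in(): hands the job in, once; it reports no verdict.
Trained networks look in the newest picture that a camera, given by its name, has taken for a name from the list of things; names that differ only in an ending like _2 or _b are one class to them, and where a whole thing is asked for, a point or a joint stands for the part that bears it (a point fixed in the world has none). Each returns a list of dicts, best first, with "p" (0 to 1); they miss things now and then, are a little off and sometimes report something else, mostly with a low value. They report only what shows in the picture. A call takes as long as a camera call. They do not tell look-alikes from the thing itself.
- silhouettes(camera, label): "pixels" (420x560 bool, what is visible of it) and "box" ([left, top, width, height] in pixels, round what is visible of it).
The state is a dict: "clock": time; "joint_pos": joint angles; "qvel": joint speeds; "tau": joint torques, N m; "tcp_pos": TCP position; "orientation": TCP orientation; "wrist_force": force on the tool from outside, world axes, zero at the start; "ft_torque": the same for the moment, N m; "finger_gap": finger opening in m.
Only numpy, scipy, OpenCV 4.12 (cv2) and the standard library are available. Lean on these libraries where they do the work, as an engineer would, in place of code of your own. Each camera call takes 0.05 s, during which the arm holds its last target. There are 200 camera calls.

## Working session

There is one attempt and no reset: what is moved stays moved. The work goes in short steps, Python scripts to look and compute and a tool call to move; the robot and the scene stay as the last step left them, time stands still between calls to the robot, and variables do not carry over. Pictures are saved under pics/ and viewed, about 8 in all and at most 12, crops included, and the job is handed in when it is done.

Besides the shell and the picture viewer there is one more tool, called after "Request:" as a command line: name --argument value ..., lists and objects as JSON in quotes. send_rows: Moves the arm, as the interface text tells. Its arguments: {"type":"object","properties":{"series":{"type":"array"},"newtons":{"type":"number"}},"required":["series"]}

```bash
mkdir -p pics; ls; python3 - <<'E'
from workcell import *
import cv2,numpy as np
s=get_state()
for k,v in s.items(): print(k,np.round(v,3))
for n in("scene","top"):
    cv2.imwrite(f"pics/{n}0.png",read_camera(n)); c=camera_info(n); print(n,{k:np.round(v,4).tolist() for k,v in c.items()})
E
```

```text
pics
clock 0.0
joint_pos [-1.404  0.314  0.045  1.304 -0.     1.431]
qvel [-0.    -0.    -0.002 -0.002  0.    -0.001]
tau [ 1.0000e-03 -4.8062e+01  2.9853e+01  1.9000e-02 -0.0000e+00 -0.0000e+00]
tcp_pos [ 0.174 -0.548  0.23 ]
orientation [-0.001  0.988  0.153 -0.   ]
wrist_force [-0.271 -0.392 -0.511]
ft_torque [-0.009 -0.008  0.001]
finger_gap 0.085
scene {'K': [[458.2265, 0.0, 277.3371], [0.0, 458.2265, 205.4317], [0.0, 0.0, 1.0]], 'xyz': [1.399, -0.1767, 1.1756], 'attitude': [-0.2635, 0.7062, 0.6191, -0.2203]}
top {'K': [[397.5174, 0.0, 280.289], [0.0, 397.5174, 208.2282], [0.0, 0.0, 1.0]], 'xyz': [0.3691, -0.0095, 1.1569], 'attitude': [-0.0448, 0.7123, -0.6985, 0.0521]}
```

View pics/scene0.png

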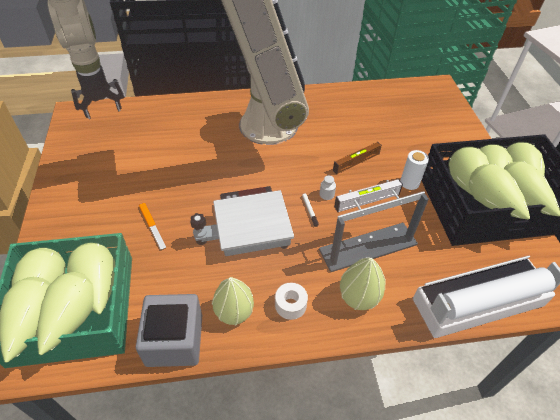

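View pics/top0.png

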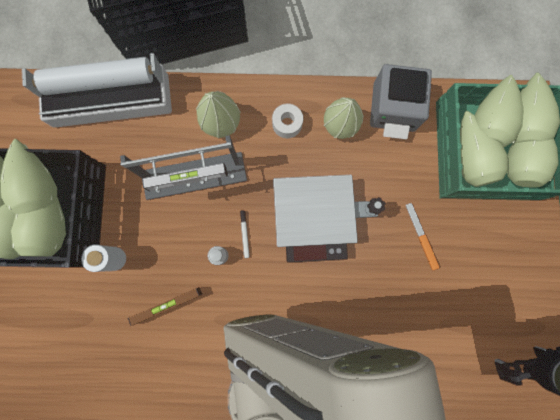

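Candidates for the level: the aluminium bar on the hooks (top 185,178; scene 370,192), and the wooden level on the table (top 165,307; scene 357,157). I choose the aluminium one on the rail. The knob is at top (375,207), and the pan centre is at about top (316,212).

```bash
cat > h.py <<'E'
from workcell import *
import cv2,numpy as np
from scipy.spatial.transform import Rotation as R
def cam(n):
    c=camera_info(n); q=np.array(c["attitude"]); return np.array(c["K"]),np.array(c["xyz"]),R.from_quat(q[[1,2,3,0]]).as_matrix()
def ray(n,uv):
    K,t,M=cam(n); uv=np.atleast_2d(uv); d=np.c_[uv,np.ones(len(uv))]@np.linalg.inv(K).T@M.T; return t,d
def onz(n,uv,z):
    t,d=ray(n,uv); return t+d*((z-t[2])/d[:,2])[:,None]
def proj(n,P):
    K,t,M=cam(n); p=(np.atleast_2d(P)-t)@M@K.T; return p[:,:2]/p[:,2:]
def tri(uv1,uv2):
    A=[];b=[]
    for n,uv in(("scene",uv1),("top",uv2)):
        t,d=ray(n,uv); d=d[0]/np.linalg.norm(d[0]); P=np.eye(3)-np.outer(d,d); A.append(P); b.append(P@t)
    A=np.vstack(A);b=np.hstack(b); x,*_=np.linalg.lstsq(A,b,rcond=None); return x,np.linalg.norm(A@x-b)
def vial(img,box):
    l,t,w,h=box; hsv=cv2.cvtColor(img,cv2.COLOR_BGR2HSV); m=cv2.inRange(hsv,(25,120,120),(45,255,255)); k=np.zeros_like(m); k[t:t+h,l:l+w]=255; return m&k
E
python3 - <<'E'
from h import *
ims={}
for n in("scene","top"):
    ims[n]=read_camera(n)
    for lab in("level_mid","rack","scale_deck","knob_grip"):
        for d in silhouettes(n,lab)[:3]:
            m=d["pixels"].astype(np.uint8); ys,xs=np.nonzero(m)
            r=cv2.minAreaRect(np.c_[xs,ys].astype(np.float32)); print(n,lab,round(d["p"],2),d["box"],m.sum(),np.round([xs.mean(),ys.mean()],1),np.round(cv2.boxPoints(r),0).tolist())
a=cv2.resize(ims["top"][140:270,120:400],None,fx=2.8,fy=2.8,interpolation=2)
b=cv2.resize(ims["scene"][150:270,190:440],None,fx=3.0,fy=1.9,interpolation=2)
out=np.zeros((600,790,3),np.uint8); out[:a.shape[0],:784]=a; out[a.shape[0]:a.shape[0]+228,:750]=b
cv2.imwrite("pics/crop1.png",out)
for n,bx in(("scene",(330,170,80,40)),("top",(135,150,100,50))):
    ys,xs=np.nonzero(vial(ims[n],bx)); print(n,len(xs),xs.mean(),ys.mean(),xs.min(),xs.max())
E
```

```text
scene level_mid 0.96 [333.2, 143.5, 49.7, 29.3] 604 [356.8 157.3] [[330.0, 163.0], [379.0, 140.0], [384.0, 151.0], [335.0, 174.0]]
scene level_mid 0.87 [335.8, 180.9, 71.1, 30.6] 1045 [367.6 195.1] [[331.0, 197.0], [401.0, 177.0], [406.0, 192.0], [336.0, 213.0]]
scene rack 0.67 [320.3, 195.1, 108.4, 77.6] 3394 [373.  235.8] [[311.0, 223.0], [424.0, 188.0], [440.0, 238.0], [326.0, 273.0]]
scene scale_deck 0.85 [193.6, 189.1, 100.0, 63.9] 4579 [249.  221.8] [[188.0, 199.0], [285.0, 184.0], [294.0, 245.0], [198.0, 260.0]]
scene knob_grip 0.61 [188.2, 213.0, 18.9, 35.1] 245 [198.2 223.8] [[190.0, 213.0], [205.0, 213.0], [206.0, 244.0], [191.0, 245.0]]
top level_mid 0.63 [125.1, 286.0, 74.5, 42.6] 630 [164.2 306.4] [[127.0, 318.0], [199.0, 286.0], [202.0, 294.0], [131.0, 326.0]]
top level_mid 0.56 [142.1, 164.2, 85.0, 29.5] 1186 [184.  177.3] [[141.0, 178.0], [225.0, 162.0], [228.0, 176.0], [144.0, 193.0]]
top rack 0.71 [120.9, 137.2, 126.2, 64.1] 2836 [190.4 169.2] [[119.0, 156.0], [238.0, 134.0], [247.0, 182.0], [128.0, 203.0]]
top rack 0.21 [272.7, 103.0, 30.5, 37.8] 830 [287.2 121. ] [[272.0, 104.0], [302.0, 104.0], [302.0, 138.0], [272.0, 138.0]]
top scale_deck 0.57 [273.6, 174.2, 101.0, 90.8] 6808 [316.9 217. ] [[273.0, 177.0], [374.0, 172.0], [378.0, 259.0], [277.0, 264.0]]
top knob_grip 0.51 [368.5, 197.3, 16.4, 18.6] 228 [376.4 205.6] [[365.0, 209.0], [374.0, 194.0], [388.0, 203.0], [379.0, 217.0]]
scene 62 369.2258064516129 190.30645161290323 359 380
top 76 183.57894736842104 175.18421052631578 171 196
```

View pics/crop1.png

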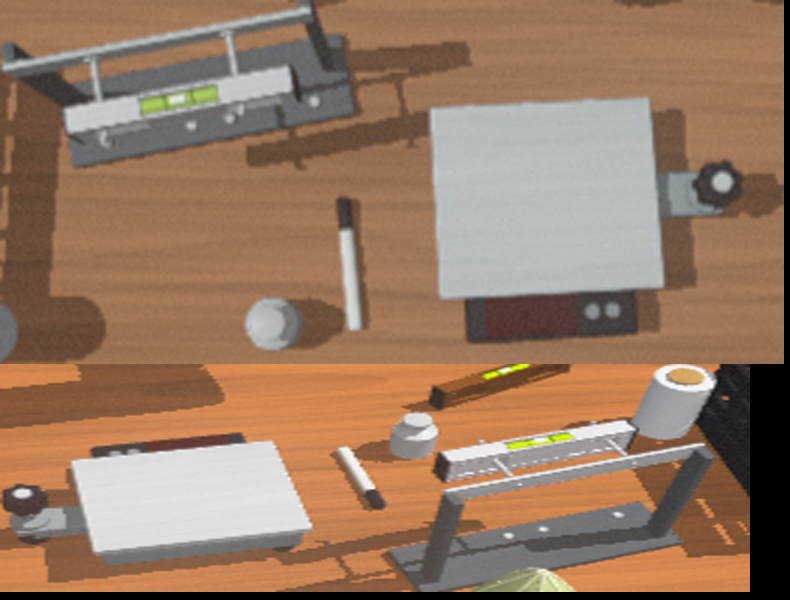

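The crop shows the aluminium level on the rail with its bubble centred in a yellow-green vial. The pan is clear, and the star knob is at crop (718,185). The weight and the marker stand between the rail and the scale.

```bash
python3 - <<'E'
from h import *
sc=read_camera("scene");tp=read_camera("top")
def cen(im,bx):
    ys,xs=np.nonzero(vial(im,bx)); return np.array([(xs.min()+xs.max())/2,0])*0+[xs.mean(),ys.mean()]
v1=cen(sc,(330,170,80,40));v2=cen(tp,(135,150,100,50))
print("vial tri",tri(v1,v2),"top@.219",onz("top",v2,.219),"scene@.219",onz("scene",v1,.219))
# level mask top
for n in("top","scene"):
  for d in silhouettes(n,"level_mid")[:3]:
    if n=="top" and d["box"][1]>250 or n=="scene" and d["box"][1]<170: continue
    ys,xs=np.nonzero(d["pixels"])
    P=onz(n,np.c_[xs,ys],.219)[:,:2]; r=cv2.minAreaRect((P*1000).astype(np.float32)); print(n,"level rect mm",r, np.round(cv2.boxPoints(r),0).tolist())
# pan : bright gray
hsv=cv2.cvtColor(tp,cv2.COLOR_BGR2HSV)
m=cv2.inRange(hsv,(0,0,130),(180,60,255)); k=np.zeros_like(m);k[170:255,268:362]=255;m&=k
m=cv2.morphologyEx(m,cv2.MORPH_OPEN,np.ones((5,5)))
n,l,st,_=cv2.connectedComponentsWithStats(m); i=1+np.argmax(st[1:,4]); ys,xs=np.nonzero(l==i)
P=onz("top",np.c_[xs,ys],.076)[:,:2]*1000; r=cv2.minAreaRect(P.astype(np.float32)); print("pan",r,P.mean(0),np.round(cv2.boxPoints(r)).tolist())
hs=cv2.cvtColor(sc,cv2.COLOR_BGR2HSV)
m=cv2.inRange(hs,(0,0,150),(180,50,255)); k=np.zeros_like(m);k[185:260,205:300]=255;m&=k
n,l,st,_=cv2.connectedComponentsWithStats(m); i=1+np.argmax(st[1:,4]); ys,xs=np.nonzero(l==i)
P=onz("scene",np.c_[xs,ys],.076)[:,:2]*1000; r=cv2.minAreaRect(P.astype(np.float32)); print("pan scene",r,P.mean(0))
# knob: dark pixels
for nm,im,bx in(("top",tp,(364,192,28,28)),("scene",sc,(186,210,26,20))):
    g=cv2.cvtColor(im,cv2.COLOR_BGR2GRAY); x,y,w,h=bx; mm=(g<70); kk=np.zeros_like(mm);kk[y:y+h,x:x+w]=1; mm&=kk; ys,xs=np.nonzero(mm); print("knob",nm,len(xs),xs.min(),xs.max(),ys.min(),ys.max(),xs.mean(),ys.mean(),onz(nm,[[(xs.min()+xs.max())/2,(ys.min()+ys.max())/2]],.11))
# knob silver cap centre approx from crop (721,183)/2.8
print("cap",onz("top",[[120+721/2.8,140+183/2.8]],.111), "scene cap", onz("scene",[[190+24/3,150+(493-364)/1.9]],.111))
E
```

```text
vial tri (array([0.57460634, 0.2154211 , 0.21566398]), np.float64(0.0017729175201494037)) top@.219 [[0.57413395 0.21589392 0.219     ]] scene@.219 [[0.57756765 0.21273354 0.219     ]]
top level rect mm ((568.7973022460938, 213.3421630859375), (35.32258224487305, 203.5491180419922), 12.647943496704102) [[529.0, 309.0], [574.0, 110.0], [608.0, 118.0], [564.0, 317.0]]
top level rect mm ((478.8562316894531, -124.511474609375), (205.09214782714844, 239.37564086914062), 3.3844692707061768) [[369.0, -11.0], [384.0, -250.0], [588.0, -238.0], [574.0, 1.0]]
scene level rect mm ((592.799560546875, 208.38442993164062), (54.10613250732422, 223.41470336914062), 12.466133117675781) [[542.0, 312.0], [590.0, 93.0], [643.0, 105.0], [595.0, 323.0]]
pan ((516.5578002929688, -113.03008270263672), (190.53379821777344, 220.45614624023438), 4.127768039703369) [ 515.23571151 -112.58360062] [[414.0, -10.0], [429.0, -230.0], [620.0, -216.0], [604.0, 4.0]]
pan scene ((518.0712890625, -117.58198547363281), (199.91131591796875, 221.03738403320312), 3.1731317043304443) [ 525.12258719 -118.22527713]
knob top 140 368 384 198 213 376.10714285714283 206.19285714285715 [[ 0.52623572 -0.27420436  0.11      ]]
knob scene 96 191 205 214 229 197.21875 223.5625 [[ 0.54237776 -0.27854422  0.11      ]]
cap [[ 0.52655265 -0.27796744  0.111     ]] scene cap [[ 0.52954334 -0.27809804  0.111     ]]
```

```bash
cat >> h.py <<'E'
def to(p,xyaw):
    "shift cm / turn deg in tool axes from present pose to TCP p pointing down with tool x at yaw xyaw"
    s=get_state(); q=np.array(s["orientation"]); T=R.from_quat(q[[1,2,3,0]]); G=R.from_euler("z",xyaw,degrees=True)*R.from_euler("x",180,degrees=True)
    sh=T.inv().apply(np.array(p)-s["tcp_pos"])*100; rv=(T.inv()*G).as_rotvec(degrees=True)
    print("t%.2f"%s["clock"],"tcp",np.round(s["tcp_pos"],4),"xyaw %.1f"%np.degrees(np.arctan2(*T.as_matrix()[[1,0],0])),"tilt %.2f"%np.degrees(np.arccos(-T.as_matrix()[2,2])),"F",np.round(s["wrist_force"],2),"gap %.4f"%s["finger_gap"],"-> shift",np.round(sh,2),"turn",np.round(rv,2))
E
python3 - <<'E'
from h import *
import workcell
print([a for a in dir(workcell) if a[0]!="_"], workcell.grip_point_offset if hasattr(workcell,"grip_point_offset") else "")
to((.575,.215,.34),102.6)
E
```

```text
['MotionError', 'camera_info', 'get_state', 'grip_point_offset', 'hand_in', 'read_camera', 'silhouettes'] 0.0187
t0.80 tcp [ 0.1736 -0.5482  0.2314] xyaw 17.6 tilt 0.01 F [-0.23 -0.27  0.37] gap 0.0852 -> shift [ 61.31 -60.63 -10.87] turn [  0.     0.   -85.02]
```

Request:
send_rows --series '[3, -3, -4, 0, 0, -4, 0.55, 6, -6, -8, 0, 0, -8, 0.55, 9, -9, -10.9, 0, 0, -14, 0.55, 12, -12, -10.9, 0, 0, -20, 0.55, 15, -15, -10.9, 0, 0, -26, 0.55, 18, -18, -10.9, 0, 0, -32, 0.55, 21, -21, -10.9, 0, 0, -38, 0.55, 24, -24, -10.9, 0, 0, -44, 0.55, 27, -26.8, -10.9, 0, 0, -50, 0.55, 30, -29.7, -10.9, 0, 0, -56, 0.55]' --newtons 60

```text
clock: 1.63
tcp_pos: [0.3514, -0.2078, 0.3406]
orientation: [0.001, 0.8, 0.601, 0.0]
wrist_force: [2.1, -0.7, 0.5]
finger_gap: 0.0471
```

```bash
python3 - <<'E'
from h import *
to((.575,.215,.34),102.6)
E
```

```text
t1.63 tcp [ 0.3514 -0.2078  0.3406] xyaw 73.8 tilt 0.08 F [ 2.15 -0.73  0.53] gap 0.0471 -> shift [4.683e+01 9.710e+00 4.000e-02] turn [  0.06   0.05 -28.77]
```

Request:
send_rows --series '[4, 0.8, 0, 0, 0, -4, 0.5, 8, 1.6, 0, 0, 0, -8, 0.5, 12, 2.4, 0, 0, 0, -12, 0.5, 16, 3.2, 0, 0, 0, -16, 0.5, 20, 4, 0, 0, 0, -20, 0.5, 24, 4.8, 0, 0, 0, -24, 0.5, 28, 5.6, 0, 0, 0, -28, 0.5, 32, 6.4, 0, 0, 0, -29, 0.5, 36, 7.2, 0, 0, 0, -29, 0.5, 39.5, 7.9, 0, 0, 0, -29, 0.5]'

```text
clock: 2.47
tcp_pos: [0.5391, 0.1496, 0.3401]
orientation: [0.0, 0.625, 0.781, 0.0]
wrist_force: [0.6, -1.0, -0.7]
finger_gap: 0.0424
```

Request:
send_rows --series '[1.7, 0.5, 0, 0, 0, 0, 0.5, 2.8, 0.8, 0, 0, 0, 0, 0.5, 3.4, 0.9, 0, 0, 0, 0, 0.5, 3.4, 0.9, 0, 0, 0, 0, 0.5, 3.4, 0.9, 0, 0, 0, 0, 0.5, 3.4, 0.9, 0, 0, 0, 0, 0.5]'

```text
clock: 2.97
tcp_pos: [0.5396, 0.1809, 0.3406]
orientation: [0.0, 0.626, 0.78, 0.0]
wrist_force: [-0.4, 1.6, -0.2]
finger_gap: 0.043
```

```bash
python3 - <<'E'
from h import *
to((.575,.215,.181),102.6)
cv2.imwrite("pics/s2.png",cv2.resize(read_camera("scene")[100:270,270:470],None,fx=3,fy=3,interpolation=2))
E
```

```text
t2.97 tcp [0.5396 0.1809 0.3406] xyaw 102.5 tilt 0.04 F [-0.39  1.6  -0.23] gap 0.0430 -> shift [ 2.57  4.19 15.96] turn [ 0.03  0.03 -0.11]
```

View pics/s2.png

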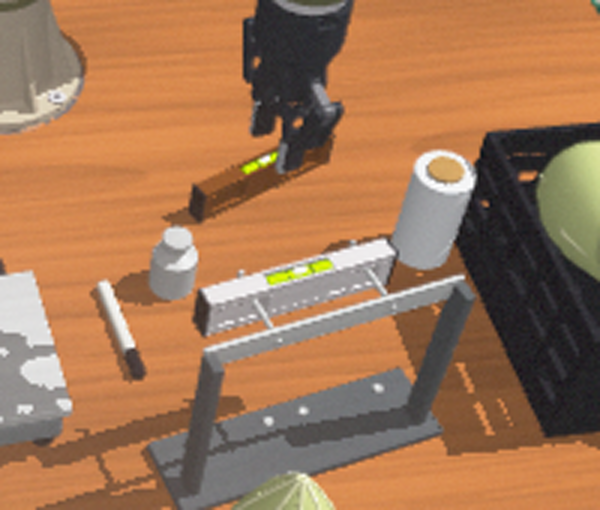

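The gripper is above and about 5 cm short of the level, with the jaws across its thickness. The path down is clear.

Request:
send_rows --series '[1.3, 2.1, 0, 0, 0, 0, 0.5, 2.57, 4.2, 1, 0, 0, 0, 0.5, 2.57, 4.2, 3, 0, 0, 0, 0.5, 2.57, 4.2, 6, 0, 0, 0, 0.5, 2.57, 4.2, 9, 0, 0, 0, 0.5, 2.57, 4.2, 9.5, 0, 0, 0, 0.5, 2.57, 4.2, 9.5, 0, 0, 0, 0.5]'

```text
clock: 3.6
tcp_pos: [0.5737, 0.215, 0.2432]
orientation: [-0.001, 0.626, 0.78, -0.002]
wrist_force: [-0.3, -0.6, 0.3]
finger_gap: 0.0424
```

```bash
python3 - <<'E'
from h import *
to((.575,.215,.181),102.6)
a=read_camera("scene")[120:260,290:450]; b=read_camera("top")[130:230,110:260]
cv2.imwrite("pics/s3.png",np.hstack([cv2.resize(a,(400,350),interpolation=2),cv2.resize(b,(400,350),interpolation=2)]))
E
```

```text
t3.60 tcp [0.5737 0.215  0.2432] xyaw 102.5 tilt 0.28 F [-0.33 -0.61  0.25] gap 0.0424 -> shift [-0.03  0.16  6.22] turn [-0.28  0.01 -0.1 ]
```

View pics/s3.png

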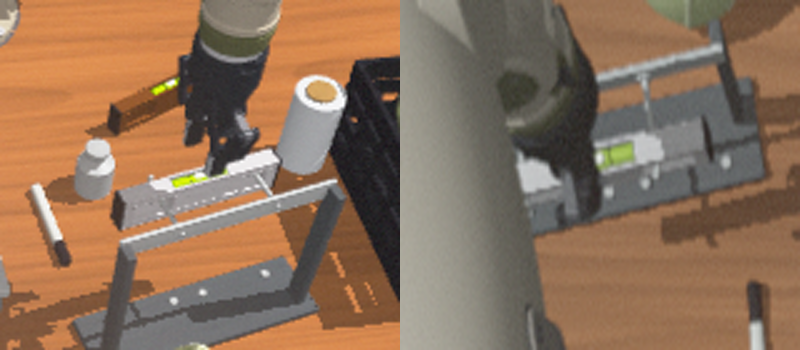

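```bash
python3 - <<'E'
from h import *
y=np.radians(12.6); ax=np.array([np.cos(y),np.sin(y),0])
for s in(1,-1):
    P=np.array([.5737,.215,.246])+s*.026*ax
    print(s,proj("scene",P),proj("top",P))
for z in (.196,.219): print(proj("scene",[.575,.215,z]),proj("top",[.575,.215,z]))
E
```

```text
1 [[375.74862755 189.22773975]] [[179.43415844 162.16120771]]
-1 [[366.92463006 176.34037677]] [[183.15372796 183.52183317]]
[[368.40517145 194.954956  ]] [[186.09290457 176.85536042]]
[[369.76420453 189.56356005]] [[183.95727069 174.79964985]]
```

Request:
send_rows --series '[0, 0.1, 1, 0, 0, 0, 0.5, 0, 0.1, 2, 0, 0, 0, 0.5, 0, 0.1, 3, 0, 0, 0, 0.5, 0, 0.1, 3.5, 0, 0, 0, 0.5, 0, 0.1, 3.5, 0, 0, 0, 0.5]'

```text
clock: 4.12
tcp_pos: [0.5752, 0.2164, 0.2082]
orientation: [-0.001, 0.625, 0.78, -0.001]
wrist_force: [-0.2, -1.0, 0.3]
finger_gap: 0.0429
```

Request:
send_rows --series '[0, 0, 1, 0, 0, 0, 0.5, 0, 0, 2, 0, 0, 0, 0.5, 0, 0, 2.7, 0, 0, 0, 0.5, 0, 0, 2.7, 0, 0, 0, 0.4, 0, 0, 2.7, 0, 0, 0, 0.3, 0, 0, 2.7, 0, 0, 0, 0.25, 0, 0, 2.7, 0, 0, 0, 0.2]' --newtons 40

```text
clock: 4.7
tcp_pos: [0.5761, 0.2165, 0.183]
orientation: [-0.0, 0.625, 0.78, -0.0]
wrist_force: [-0.6, 0.5, -3.6]
finger_gap: 0.0216
```

Request:
send_rows --series '[0, 0, 0, 0, 0, 0, 0.2, 0, 0, 0, 0, 0, 0, 0.15, 0, 0, 0, 0, 0, 0, 0.1, 0, 0, 0, 0, 0, 0, 0.1]'

```text
clock: 5.03
tcp_pos: [0.5761, 0.2165, 0.183]
orientation: [-0.0, 0.625, 0.78, -0.0]
wrist_force: [-0.2, -0.4, -3.6]
finger_gap: 0.0216
```

```bash
python3 - <<'E'
from h import *
to((.575,.215,.194),102.6)
E
```

```text
t5.03 tcp [0.5761 0.2165 0.183 ] xyaw 102.6 tilt 0.01 F [-0.2  -0.41 -3.58] gap 0.0216 -> shift [-0.13 -0.14 -1.1 ] turn [-0.01  0.   -0.02]
```

Request:
send_rows --series '[0, 0, -0.4, 0, 0, 0, 0.1, 0, 0, -0.8, 0, 0, 0, 0.1, 0, 0, -1.2, 0, 0, 0, 0.1, 0, 0, -1.3, 0, 0, 0, 0.1, 0, 0, -1.3, 0, 0, 0, 0.1, 0, 0, -1.3, 0, 0, 0, 0.1]'

```text
clock: 5.53
tcp_pos: [0.5763, 0.2166, 0.1963]
orientation: [0.0, 0.625, 0.78, 0.0]
wrist_force: [-0.1, -0.2, -3.8]
finger_gap: 0.0217
```

```bash
python3 - <<'E'
from h import *
to((.575,.215,.194),102.6)
a=read_camera("scene")[130:230,300:440]
cv2.imwrite("pics/s4.png",cv2.resize(a,(770,550),interpolation=2))
E
```

```text
t5.53 tcp [0.5763 0.2166 0.1963] xyaw 102.6 tilt 0.03 F [-0.11 -0.21 -3.83] gap 0.0217 -> shift [-0.13 -0.16  0.23] turn [ 0.03  0.01 -0.02]
```

View pics/s4.png

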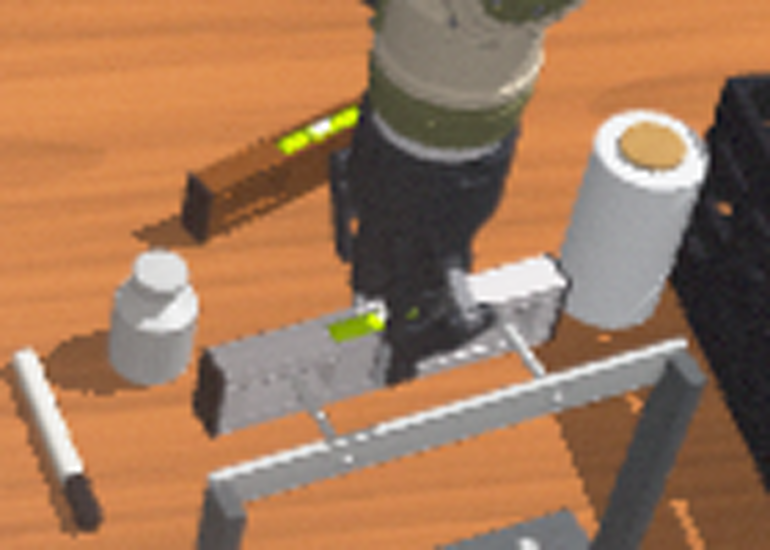

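The level is pinched just right of its middle and lifted clear of the hook arms, with the film roll and wooden level behind it. Next I draw it out along -x.

Request:
send_rows --series '[0, -0.8, 0, 0, 0, 0, 0.1, 0, -1.6, 0, 0, 0, 0, 0.1, 0, -2.4, 0, 0, 0, 0, 0.1, 0, -3.2, 0, 0, 0, 0, 0.1, 0, -4, 0, 0, 0, 0, 0.1, 0, -4.8, 0, 0, 0, 0, 0.1, 0, -5.6, 0, 0, 0, 0, 0.1, 0, -6.4, 0, 0, 0, 0, 0.1, 0, -7, 0, 0, 0, 0, 0.1, 0, -7, 0, 0, 0, 0, 0.1]'

```text
clock: 6.42
tcp_pos: [0.5064, 0.2011, 0.1963]
orientation: [-0.0, 0.625, 0.78, -0.0]
wrist_force: [0.1, -0.8, -2.8]
finger_gap: 0.0216
```

```bash
python3 - <<'E'
from h import *
to((.5165,-.113,.20),94.1)
a=read_camera("scene"); b=read_camera("top")
for n,im in(("scene",a),("top",b)):
    for d in silhouettes(n,"level_mid")[:3]: print(n,d["p"],d["box"])
out=np.hstack([cv2.resize(a[120:240,300:440],(400,343),interpolation=2),cv2.resize(b[150:250,110:250],(390,343),interpolation=2)])
cv2.imwrite("pics/s5.png",out)
E
```

```text
t6.42 tcp [0.5064 0.2011 0.1963] xyaw 102.6 tilt 0.04 F [ 0.06 -0.78 -2.8 ] gap 0.0216 -> shift [-30.87  -5.86  -0.37] turn [-0.04  0.01  8.49]
scene 0.81 [331.4, 148.1, 46.9, 23.6]
scene 0.67 [324.1, 160.4, 68.8, 31.9]
scene 0.45 [319.5, 184.6, 106.5, 87.7]
top 0.46 [183.3, 285.3, 18.0, 16.3]
```

View pics/s5.png

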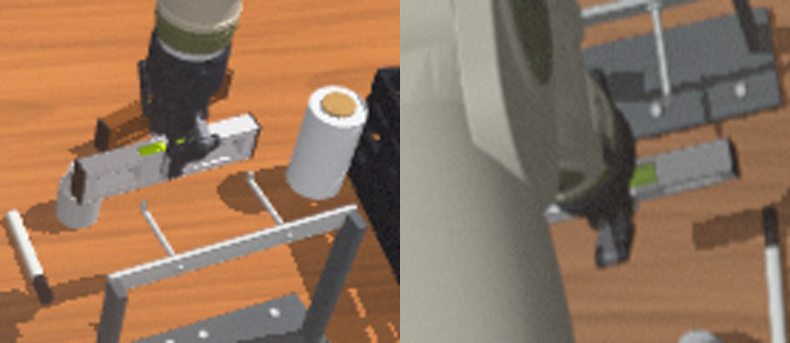

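The level is free of the hooks and held level, with the hooks empty below it.

```bash
python3 - <<'E'
from h import *
y=np.radians(12.6); X=np.array([np.cos(y),np.sin(y),0]);Y=np.array([-np.sin(y),np.cos(y),0])
for o in(0,-.007):
  for s in(-1,1):
    P=np.array([.5064,.2011,.1868])+X*.011+Y*(s*.1+o); print(o,s,proj("scene",P),"top",proj("top",P+[0,0,.046]))
print("top right end crop px", 110+738/390*140, 150+np.array([140,180])/343*100)
E
```

```text
0 -1 [[328.17648775 191.28738351]] top [[228.16958657 189.44262547]]
0 1 [[388.70280451 174.65280523]] top [[143.96724535 206.07774153]]
-0.007 -1 [[325.98023715 191.89098381]] top [[231.09158779 188.86535139]]
-0.007 1 [[386.65446154 175.21575575]] top [[146.93790561 205.49085431]]
top right end crop px 374.9230769230769 [190.81632653 202.47813411]
```

Request:
send_rows --series '[-1.5, -0.3, -1, 0, 0, 0.5, 0.1, -4.5, -0.8, -1, 0, 0, 1.5, 0.1, -8, -1.5, -1, 0, 0, 2.5, 0.1, -11.5, -2.2, -1, 0, 0, 3.5, 0.1, -15, -2.8, -1, 0, 0, 4.5, 0.1, -18.5, -3.5, -1, 0, 0, 5.5, 0.1, -22, -4.2, -1, 0, 0, 6.5, 0.1, -25.5, -4.9, -1, 0, 0, 7.5, 0.1, -29, -5.5, -1, 0, 0, 8.5, 0.1, -30.9, -5.9, 0, 0, 0, 8.5, 0.1]'

```text
clock: 7.45
tcp_pos: [0.5195, -0.1175, 0.1978]
orientation: [0.003, 0.683, 0.731, 0.0]
wrist_force: [0.6, -0.7, -3.5]
finger_gap: 0.0216
```

Request:
send_rows --series '[0, 0, 0, 0, 0, 0, 0.1, 0, 0, 1.5, 0, 0, 0, 0.1, 0, 0, 3.5, 0, 0, 0, 0.1, 0, 0, 5.5, 0, 0, 0, 0.1, 0, 0, 7, 0, 0, 0, 0.1, 0, 0, 8, 0, 0, 0, 0.1, 0, 0, 8, 0, 0, 0, 0.1, 0, 0, 8, 0, 0, 0, 0.1]'

```text
clock: 8.12
tcp_pos: [0.5175, -0.1128, 0.1159]
orientation: [-0.0, 0.681, 0.732, -0.0]
wrist_force: [0.6, 0.2, -2.9]
finger_gap: 0.0216
```

```bash
python3 - <<'E'
from h import *
to((.516,-.114,.0855),94.1)
a=read_camera("scene"); b=read_camera("top")
out=np.hstack([cv2.resize(a[150:270,180:320],(400,343),interpolation=2),cv2.resize(b[160:280,260:400],(390,343),interpolation=2)])
cv2.imwrite("pics/s6.png",out)
E
```

```text
t8.12 tcp [ 0.5175 -0.1128  0.1159] xyaw 94.1 tilt 0.05 F [ 0.61  0.24 -2.86] gap 0.0216 -> shift [-0.11 -0.16  3.04] turn [-0.05 -0.02  0.  ]
```

View pics/s6.png

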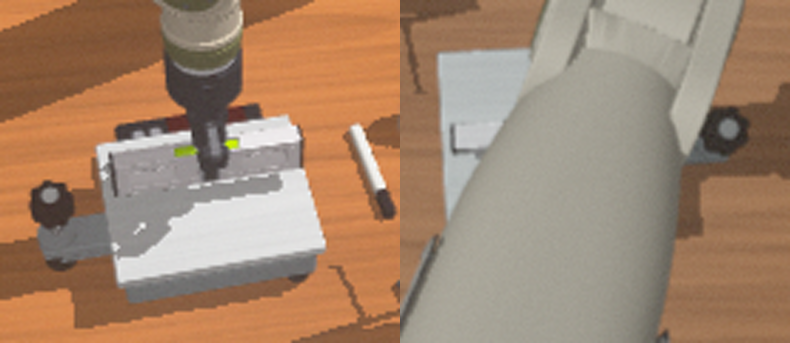

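The level hangs about 3 cm above the pan, roughly centred and pointing at the knob. I'll lower it slowly.

Request:
send_rows --series '[-0.1, -0.1, 0.6, 0, 0, 0, 0.1, -0.1, -0.1, 1.2, 0, 0, 0, 0.1, -0.1, -0.1, 1.8, 0, 0, 0, 0.1, -0.1, -0.1, 2.3, 0, 0, 0, 0.1, -0.1, -0.1, 2.5, 0, 0, 0, 0.1, -0.1, -0.1, 2.6, 0, 0, 0, 0.1, -0.1, -0.1, 2.7, 0, 0, 0, 0.1, -0.1, -0.1, 2.75, 0, 0, 0, 0.1, -0.1, -0.1, 2.8, 0, 0, 0, 0.1, -0.1, -0.1, 2.8, 0, 0, 0, 0.1]'

```text
clock: 9.05
tcp_pos: [0.5167, -0.1142, 0.0882]
orientation: [0.0, 0.681, 0.732, 0.0]
wrist_force: [-0.9, -0.8, -4.0]
finger_gap: 0.0216
```

Request:
send_rows --series '[0, 0, 0.05, 0, 0, 0, 0.1, 0, 0, 0.1, 0, 0, 0, 0.1, 0, 0, 0.15, 0, 0, 0, 0.1, 0, 0, 0.15, 0, 0, 0, 0.1]'

```text
clock: 9.38
tcp_pos: [0.5166, -0.1142, 0.0866]
orientation: [-0.0, 0.682, 0.732, -0.0]
wrist_force: [-0.2, 0.2, -4.4]
finger_gap: 0.0216
```

Request:
send_rows --series '[0, 0, 0.05, 0, 0, 0, 0.1, 0, 0, 0.1, 0, 0, 0, 0.1, 0, 0, 0.1, 0, 0, 0, 0.1]'

```text
clock: 9.63
tcp_pos: [0.5167, -0.1142, 0.0857]
orientation: [0.0, 0.681, 0.732, 0.0]
wrist_force: [-0.2, -0.5, -0.8]
finger_gap: 0.0216
```

Request:
send_rows --series '[0, 0, 0.05, 0, 0, 0, 0.1, 0, 0, 0.1, 0, 0, 0, 0.1, 0, 0, 0.1, 0, 0, 0, 0.1]'

```text
clock: 9.88
tcp_pos: [0.5169, -0.1145, 0.0851]
orientation: [0.001, 0.682, 0.732, 0.0]
wrist_force: [-1.0, -1.2, 2.1]
finger_gap: 0.0214
```

Request:
send_rows --series '[0, 0, 0, 0, 0, 0, 0.28, 0, 0, 0, 0, 0, 0, 0.32, 0, 0, 0, 0, 0, 0, 0.45, 0, 0, 0, 0, 0, 0, 0.5, 0, 0, 0, 0, 0, 0, 0.5, 0, 0, -1, 0, 0, 0, 0.5, 0, 0, -3, 0, 0, 0, 0.5, 0, 0, -6, 0, 0, 0, 0.5, 0, 0, -9, 0, 0, 0, 0.5, 0, 0, -12, 0, 0, 0, 0.5]'

```text
clock: 10.72
tcp_pos: [0.5163, -0.114, 0.2065]
orientation: [-0.0, 0.681, 0.732, -0.0]
wrist_force: [1.3, 0.1, 0.3]
finger_gap: 0.0421
```

```bash
python3 - <<'E'
from h import *
# knob approach: want j6 near -3.0 ; report joints
s=get_state(); print(np.round(np.degrees(s["joint_pos"]),1))
to((.527,-.278,.20),94.1)
a=read_camera("scene")
cv2.imwrite("pics/s7.png",cv2.resize(a[160:260,180:320],(770,550),interpolation=2))
E
```

```text
[-21.2  13.3  -7.1  69.6  -0.   64.8]
t10.72 tcp [ 0.5163 -0.114   0.2065] xyaw 94.1 tilt 0.00 F [1.32 0.09 0.34] gap 0.0421 -> shift [-16.43  -0.1    0.65] turn [-0.   -0.   -0.02]
```

View pics/s7.png

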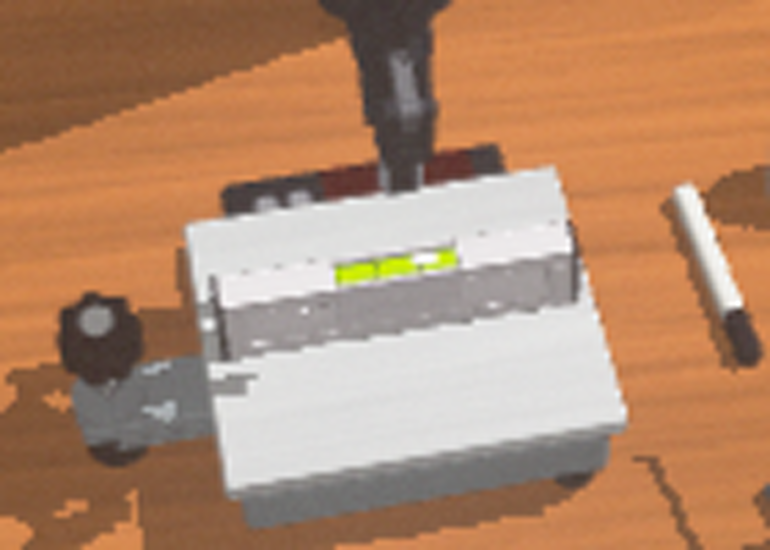

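The level lies centred on the pan and points at the knob. The bubble is at crop (425,260) against a vial middle of about (396,267), so it sits about 16 mm away from the knob. That needs about 2.8 rad clockwise. Going to the knob.

Request:
send_rows --series '[-1, 0, 0, 0, 0, -6, 0.7, -3, 0, 0, 0, 0, -13, 0.7, -5.5, 0, 0, 0, 0, -20, 0.7, -8, 0, 0, 0, 0, -27, 0.7, -10.5, 0, 0, 0, 0, -34, 0.7, -13, 0, 0, 0, 0, -41, 0.7, -15, -0.1, 0, 0, 0, -48, 0.7, -16.4, -0.1, 0, 0, 0, -55, 0.7, -16.4, -0.1, 0, 0, 0, -61, 0.7, -16.4, -0.1, 0, 0, 0, -65, 0.7]'

```text
clock: 11.6
tcp_pos: [0.5272, -0.2791, 0.2049]
orientation: [0.0, 0.18, 0.984, -0.0]
wrist_force: [-1.0, -0.4, -0.6]
finger_gap: 0.06
```

Request:
send_rows --series '[0, 0, 0, 0, 0, -7, 0.7, 0, 0, 0, 0, 0, -14, 0.7, 0, 0, 0, 0, 0, -21, 0.7, 0, 0, 0, 0, 0, -28, 0.7, 0, 0, 0, 0, 0, -35, 0.7, 0, 0, 0, 0, 0, -42, 0.7, 0, 0, 0, 0, 0, -45, 0.7, 0, 0, 0, 0, 0, -45, 0.7, 0, 0, 0, 0, 0, -45, 0.7]'

```text
clock: 12.35
tcp_pos: [0.5273, -0.2778, 0.2051]
orientation: [0.0, -0.208, 0.978, -0.0]
wrist_force: [-0.4, -0.1, -0.5]
finger_gap: 0.0598
```

```bash
python3 - <<'E'
from h import *
s=get_state(); print(np.round(np.degrees(s["joint_pos"]),1))
to((.5275,-.278,.0815),204.1)
a=read_camera("scene"); b=read_camera("top")
out=np.hstack([cv2.resize(a[150:270,160:300],(400,343),interpolation=2),cv2.resize(b[150:270,300:440],(390,343),interpolation=2)])
cv2.imwrite("pics/s8.png",out)
print(proj("scene",[.5275,-.278,.111]),proj("top",[.5275,-.278,.111]))
E
```

```text
[-35.5  20.7   2.9  72.2  -0.  -59.5]
t12.35 tcp [ 0.5273 -0.2778  0.2051] xyaw -156.0 tilt 0.03 F [-0.42 -0.06 -0.51] gap 0.0598 -> shift [-1.000e-02 -2.000e-02  1.236e+01] turn [-0.03  0.01 -0.12]
[[198.01546382 217.35708673]] [[377.50695362 205.00590279]]
```

View pics/s8.png

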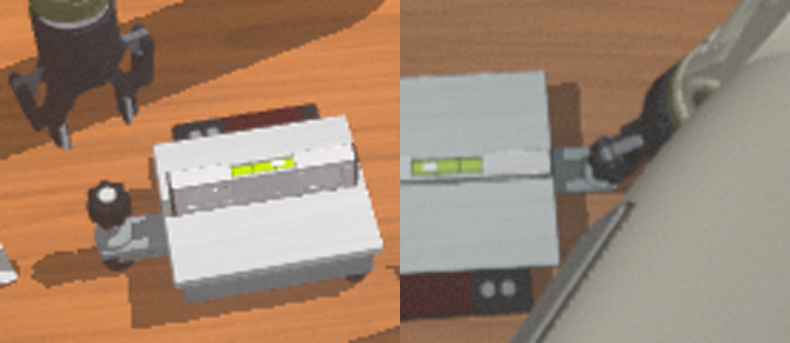

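The gripper is above the knob, and the cap at (197.8,217.5) matches my projection. The vial is visible in both views. Descending.

Request:
send_rows --series '[0, 0, 2, 0, 0, 0, 0.7, 0, 0, 5, 0, 0, 0, 0.7, 0, 0, 8, 0, 0, 0, 0.7, 0, 0, 10.5, 0, 0, 0, 0.7, 0, 0, 12, 0, 0, 0, 0.7, 0, 0, 12.3, 0, 0, 0, 0.7, 0, 0, 12.3, 0, 0, 0, 0.7]'

```text
clock: 13.03
tcp_pos: [0.5265, -0.2773, 0.0806]
orientation: [-0.001, -0.208, 0.978, 0.001]
wrist_force: [0.3, 0.5, 0.3]
finger_gap: 0.0598
```

Request:
send_rows --series '[0, 0, 0, 0, 0, 0, 0.6, 0, 0, 0, 0, 0, 0, 0.5, 0, 0, 0, 0, 0, 0, 0.4, 0, 0, 0, 0, 0, 0, 0.35, 0, 0, 0, 0, 0, 0, 0.35]' --newtons 40

```text
clock: 13.45
tcp_pos: [0.5285, -0.2789, 0.0837]
orientation: [0.001, -0.209, 0.978, -0.002]
wrist_force: [-0.5, -0.7, 6.6]
finger_gap: 0.0388
```

Request:
send_rows --series '[0, 0, -0.2, 0, 0, 6, 0.35, 0, 0, -0.2, 0, 0, 12, 0.35, 0, 0, -0.2, 0, 0, 18, 0.35, 0, 0, -0.2, 0, 0, 24, 0.35, 0, 0, -0.2, 0, 0, 30, 0.35, 0, 0, -0.2, 0, 0, 36, 0.35, 0, 0, -0.2, 0, 0, 42, 0.35, 0, 0, -0.2, 0, 0, 48, 0.35, 0, 0, -0.2, 0, 0, 54, 0.35, 0, 0, -0.2, 0, 0, 60, 0.35]'

```text
clock: 14.28
tcp_pos: [0.5285, -0.2779, 0.0838]
orientation: [0.001, 0.31, 0.951, 0.0]
wrist_force: [4.0, 0.4, -4.6]
finger_gap: 0.0391
```

Request:
send_rows --series '[0, 0, 0, 0, 0, 6, 0.35, 0, 0, 0, 0, 0, 12, 0.35, 0, 0, 0, 0, 0, 18, 0.35, 0, 0, 0, 0, 0, 24, 0.35, 0, 0, 0, 0, 0, 30, 0.35, 0, 0, 0, 0, 0, 36, 0.35, 0, 0, 0, 0, 0, 40, 0.35, 0, 0, 0, 0, 0, 40, 0.35, 0, 0, 0, 0, 0, 40, 0.35, 0, 0, 0, 0, 0, 40, 0.35]'

```text
clock: 15.12
tcp_pos: [0.529, -0.2775, 0.0837]
orientation: [0.001, 0.615, 0.789, 0.001]
wrist_force: [7.1, 2.0, -3.9]
finger_gap: 0.0385
```

```bash
cat >> h.py <<'E'
def bubble(n,im,c,yaw,dbg=None):
    """offset (mm, + away from knob along level y) of bubble from vial middle; c = level top middle xyz"""
    y=np.radians(yaw); Y=np.array([-np.sin(y),np.cos(y),0]); X=np.array([np.cos(y),np.sin(y),0])
    # rectify the level's top into 4 px/mm strip: 80 mm long (y), 30 mm wide
    pts=[np.array(c)+X*a+Y*b for a,b in((-.015,-.04),(-.015,.04),(.015,.04),(.015,-.04))]
    M=cv2.getPerspectiveTransform(proj(n,np.array(pts)).astype(np.float32),np.float32([(0,120),(320,120),(320,0),(0,0)]))
    return cv2.warpPerspective(im,M,(320,120),flags=cv2.INTER_CUBIC)
E
python3 - <<'E'
from h import *
s=get_state(); print(np.round(np.degrees(s["joint_pos"]),1))
to((.5275,-.278,.0815),204.1)
c=(.5165,-.114,.122)
st=[]
for n in("scene","top"):
    im=read_camera(n); st.append(cv2.resize(bubble(n,im,c,4.1),(640,240)))
cv2.imwrite("pics/s9.png",np.vstack(st))
E
```

```text
[-35.4  24.9  -8.5  56.5   0.1  40.4]
t15.12 tcp [ 0.529  -0.2775  0.0837] xyaw 104.1 tilt 0.17 F [ 7.14  2.03 -3.9 ] gap 0.0385 -> shift [-0.01 -0.15  0.22] turn [  0.1    0.17 -99.98]
```

View pics/s9.png

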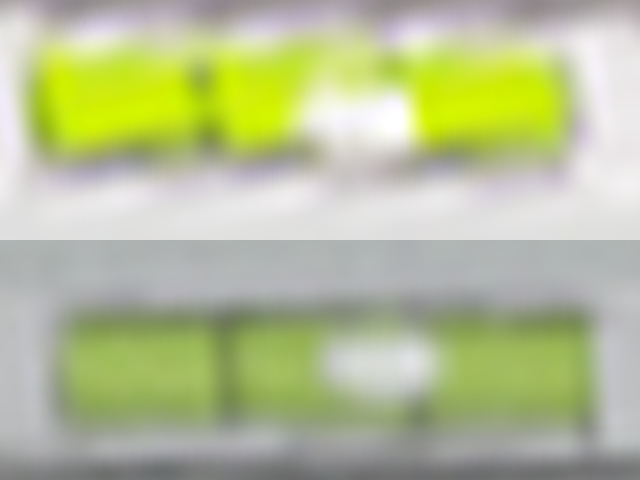

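The top strip shows the rings at about 230 and 420 (middle 325) with the bubble at about 380. In the scene strip the middle is about 300 and the bubble about 357. Both put the bubble 7 mm from the middle, away from the knob, so about 69° more clockwise. I've viewed 11 pictures, so from here I measure the strips by number.

```bash
cat >> h.py <<'E'
def bub(c=(.5165,-.114,.122),yaw=4.1,names=("scene","top")):
    for n in names:
        w=bubble(n,read_camera(n),c,yaw); hsv=cv2.cvtColor(w,cv2.COLOR_BGR2HSV).astype(int)
        col=((hsv[...,0]>22)&(hsv[...,0]<48)&(hsv[...,1]>80)&(hsv[...,2]>60))
        rows=col.sum(1); core=np.nonzero(rows>0.6*rows.max())[0]; a,b=core.min(),core.max(); q=(b-a)//6; a+=q;b-=q
        xs=np.nonzero(col[a:b].mean(0)>.5)[0]
        if len(xs)<20: print(n,"vial not seen"); continue
        l,r=xs.min(),xs.max(); sat=hsv[a:b,l+8:r-8,1].mean(0); v=np.clip(np.median(sat)-sat-30,0,None); 
        val=hsv[a:b,l+8:r-8,2].mean(0); v*=val>np.median(val)-25
        x=np.arange(l+8,r-8); bc=(x*v).sum()/v.sum(); sd=np.sqrt((((x-bc)**2)*v).sum()/v.sum())
        print(n,"vial len %.1f mm, mid %.1f, bubble %+.1f mm (spread %.1f)"%((r-l)/4,(l+r)/8-40,(bc-(l+r)/2)/4,sd/4))
E
python3 -c "
from h import *
bub();bub()"
```

```text
scene vial len 67.5 mm, mid -2.8, bubble +6.4 mm (spread 4.2)
top vial len 65.0 mm, mid 1.0, bubble +6.5 mm (spread 4.0)
scene vial len 67.8 mm, mid -2.9, bubble +6.5 mm (spread 4.2)
top vial len 64.8 mm, mid 0.9, bubble +6.5 mm (spread 4.0)
```

Request:
send_rows --series '[0, 0, 0, 0, 0, 6, 0.35, 0, 0, 0, 0, 0, 13, 0.35, 0, 0, 0, 0, 0, 20, 0.35, 0, 0, 0, 0, 0, 27, 0.35, 0, 0, 0, 0, 0, 34, 0.35, 0, 0, 0, 0, 0, 41, 0.35, 0, 0, 0, 0, 0, 48, 0.35, 0, 0, 0, 0, 0, 55, 0.35, 0, 0, 0, 0, 0, 62, 0.35, 0, 0, 0, 0, 0, 67, 0.35]'

```text
clock: 16.25
tcp_pos: [0.53, -0.2778, 0.0838]
orientation: [0.001, 0.949, 0.316, 0.002]
wrist_force: [9.1, -0.9, -6.3]
finger_gap: 0.0387
```

Request:
send_rows --series '[0, 0, 0, 0, 0, 0, 0.35, 0, 0, 0, 0, 0, 0, 0.4, 0, 0, 0, 0, 0, 0, 0.5, 0, 0, 0, 0, 0, 0, 0.65, 0, 0, 0, 0, 0, 0, 0.7, 0, 0, 0, 0, 0, 0, 0.7, 0, 0, 0, 0, 0, 0, 0.7, 0, 0, 0, 0, 0, 0, 0.7, 0, 0, 0, 0, 0, 0, 0.7, 0, 0, 0, 0, 0, 0, 0.7]'

```text
clock: 17.08
tcp_pos: [0.5272, -0.2779, 0.0837]
orientation: [0.0, 0.948, 0.318, 0.0]
wrist_force: [-0.6, 0.2, 0.7]
finger_gap: 0.0597
```

```bash
python3 -c "
from h import *
bub();to((.5275,-.278,.0815),37)
print(np.round(np.degrees(get_state()['joint_pos']),1))"
```

```text
scene vial len 67.0 mm, mid -2.2, bubble -0.2 mm (spread 4.1)
top vial len 65.0 mm, mid 1.8, bubble -1.0 mm (spread 3.8)
t17.18 tcp [ 0.5272 -0.2779  0.0837] xyaw 37.1 tilt 0.01 F [ 0.1  -0.06  0.17] gap 0.0596 -> shift [0.01 0.03 0.22] turn [0.01 0.   0.07]
[-35.5  24.9  -8.5  56.6  -0.  107.4]
```

Bubble at the middle (-0.2 and -1.0 mm). Now back to the level.

Request:
send_rows --series '[0, 0, -2, 0, 0, 0, 0.7, 0, 0, -5, 0, 0, 0, 0.7, 0, 0, -8, 0, 0, 0, 0.7, 0, 0, -11, 0, 0, -4, 0.7, 0, 0, -12, 0, 0, -11, 0.6, 0, 0, -12, 0, 0, -18, 0.5, 0, 0, -12, 0, 0, -25, 0.5, 0, 0, -12, 0, 0, -32, 0.5, 0, 0, -12, 0, 0, -39, 0.5, 0, 0, -12, 0, 0, -45, 0.5]'

```text
clock: 18.02
tcp_pos: [0.5272, -0.2778, 0.2037]
orientation: [0.0, 0.752, 0.659, -0.0]
wrist_force: [-0.1, 0.5, 0.2]
finger_gap: 0.0429
```

Request:
send_rows --series '[0, 0, 0, 0, 0, -6, 0.5, 0, 0, 0, 0, 0, -12, 0.5, 0, 0, 0, 0, 0, -12, 0.5, 0, 0, 0, 0, 0, -12, 0.5]'

```text
clock: 18.35
tcp_pos: [0.5272, -0.2778, 0.2036]
orientation: [-0.0, 0.683, 0.731, -0.0]
wrist_force: [0.7, 0.9, 0.1]
finger_gap: 0.0425
```

```bash
python3 -c "
from h import *
to((.5167,-.1142,.0870),94.1)"
```

```text
t18.35 tcp [ 0.5272 -0.2778  0.2036] xyaw 93.9 tilt 0.01 F [0.73 0.86 0.07] gap 0.0425 -> shift [16.4   0.07 11.66] turn [-0.01  0.   -0.19]
```

Request:
send_rows --series '[2, 0, 0, 0, 0, 0, 0.5, 5, 0, 0, 0, 0, 0, 0.5, 8.5, 0, 0, 0, 0, 0, 0.5, 12, 0.1, 0, 0, 0, 0, 0.5, 15, 0.1, 0, 0, 0, 0, 0.5, 17.3, 0.1, 0, 0, 0, 0, 0.5, 17.8, 0.1, 1, 0, 0, 0, 0.5, 17.8, 0.1, 4, 0, 0, 0, 0.5, 17.8, 0.1, 6, 0, 0, 0, 0.5, 17.8, 0.1, 6, 0, 0, 0, 0.5]'

```text
clock: 19.18
tcp_pos: [0.5129, -0.0994, 0.1393]
orientation: [-0.003, 0.682, 0.731, -0.002]
wrist_force: [-1.0, -0.2, 0.0]
finger_gap: 0.0428
```

Request:
send_rows --series '[0, 0, 1, 0, 0, 0, 0.5, 0, 0, 2.5, 0, 0, 0, 0.5, 0, 0, 4, 0, 0, 0, 0.5, 0, 0, 5, 0, 0, 0, 0.5, 0, 0, 5.4, 0, 0, 0, 0.5, 0, 0, 5.4, 0, 0, 0, 0.5, 0, 0, 5.4, 0, 0, 0, 0.5]'

```text
clock: 19.77
tcp_pos: [0.5161, -0.1006, 0.0902]
orientation: [0.0, 0.682, 0.732, 0.0]
wrist_force: [-0.0, -0.5, 0.6]
finger_gap: 0.0426
```

```bash
python3 -c "
from h import *
to((.5157,-.1002,.0870),94.1);bub(names=('scene',))
cv2.imwrite('pics/x.png',bubble('scene',read_camera('scene'),(.5165,-.114,.122),4.1))"
```

```text
t19.77 tcp [ 0.5161 -0.1006  0.0902] xyaw 94.0 tilt 0.04 F [-0.03 -0.46  0.6 ] gap 0.0426 -> shift [ 0.04 -0.03  0.32] turn [ 0.04  0.02 -0.05]
scene vial len 38.0 mm, mid -17.0, bubble +12.5 mm (spread 2.5)
```

Now close on the level (0.25 → gap below 22 mm), lightly.

Request:
send_rows --series '[0, 0, 0.2, 0, 0, 0, 0.4, 0, 0, 0.2, 0, 0, 0, 0.3, 0, 0, 0.2, 0, 0, 0, 0.2, 0, 0, 0.2, 0, 0, 0, 0.15, 0, 0, 0.2, 0, 0, 0, 0.15, 0, 0, 0.2, 0, 0, 0, 0.15]' --newtons 35

```text
clock: 20.37
tcp_pos: [0.5159, -0.1003, 0.088]
orientation: [0.0, 0.682, 0.732, 0.0]
wrist_force: [-0.0, 0.3, 3.7]
finger_gap: 0.0216
```

```bash
cat >> h.py <<'E'
def prof(c=(.5165,-.114,.122),yaw=4.1):
    w=bubble("scene",read_camera("scene"),c,yaw); h=cv2.cvtColor(w,cv2.COLOR_BGR2HSV).astype(int)[38:68]
    for a in range(0,320,4): print("%+.0f:%d/%d"%(a/4-40,h[:,a:a+4,1].mean(),h[:,a:a+4,2].mean()),end=" ")
    print()
E
python3 -c "
from h import *
to((.5157,-.1002,.0870),94.1);prof()"
```

```text
t20.37 tcp [ 0.5159 -0.1003  0.088 ] xyaw 94.1 tilt 0.05 F [-0.02  0.35  3.68] gap 0.0216 -> shift [ 0.01 -0.02  0.1 ] turn [ 0.04  0.02 -0.02]
-40:10/160 -39:14/156 -38:31/149 -37:60/145 -36:102/145 -35:148/148 -34:180/155 -33:203/160 -32:216/163 -31:217/162 -30:218/160 -29:222/160 -28:224/160 -27:223/160 -26:223/161 -25:222/161 -24:220/161 -23:217/161 -22:212/161 -21:206/161 -20:202/161 -19:198/161 -18:191/158 -17:179/150 -16:168/138 -15:158/131 -14:157/133 -13:166/144 -12:167/158 -11:149/170 -10:123/177 -9:93/186 -8:68/198 -7:53/208 -6:45/215 -5:39/225 -4:37/235 -3:35/239 -2:36/232 -1:39/216 +0:41/188 +1:40/147 +2:34/111 +3:28/84 +4:30/70 +5:26/71 +6:21/79 +7:16/82 +8:15/82 +9:17/82 +10:19/83 +11:17/84 +12:15/87 +13:12/93 +14:10/100 +15:9/108 +16:7/117 +17:5/126 +18:6/133 +19:8/138 +20:9/139 +21:9/138 +22:9/136 +23:9/136 +24:10/135 +25:11/129 +26:11/117 +27:12/106 +28:12/103 +29:12/107 +30:11/120 +31:9/144 +32:6/177 +33:4/208 +34:3/233 +35:2/244 +36:2/241 +37:3/236 +38:3/235 +39:3/235
```

Knob-side ring at -14.5 gives a middle of -2.7. The bubble's near edge at about -10 gives its centre at about -2, so it's in the middle. Now pressing in small steps.

Request:
send_rows --series '[0, 0, 0.05, 0, 0, 0, 0.15, 0, 0, 0.1, 0, 0, 0, 0.15, 0, 0, 0.1, 0, 0, 0, 0.15, 0, 0, 0.1, 0, 0, 0, 0.15]'

```text
clock: 20.75
tcp_pos: [0.516, -0.1003, 0.0879]
orientation: [0.001, 0.681, 0.732, 0.0]
wrist_force: [-2.5, 1.2, 10.3]
finger_gap: 0.0218
```

Request:
send_rows --series '[0, 0, 0.05, 0, 0, 0, 0.15, 0, 0, 0.1, 0, 0, 0, 0.15, 0, 0, 0.1, 0, 0, 0, 0.15, 0, 0, 0.1, 0, 0, 0, 0.15, 0, 0, 0.1, 0, 0, 0, 0.15, 0, 0, 0.1, 0, 0, 0, 0.15]'

```text
clock: 21.25
tcp_pos: [0.5161, -0.1004, 0.0879]
orientation: [0.001, 0.681, 0.732, 0.0]
wrist_force: [-4.4, 1.2, 16.8]
finger_gap: 0.0213
```

```bash
python3 -c "
from h import *
to((.5157,-.1002,.0870),94.1);prof()"
```

```text
t21.25 tcp [ 0.5161 -0.1004  0.0879] xyaw 94.1 tilt 0.12 F [-4.39  1.16 16.79] gap 0.0213 -> shift [ 0.02 -0.04  0.09] turn [ 0.11  0.06 -0.01]
-40:10/159 -39:15/155 -38:32/148 -37:59/142 -36:101/141 -35:146/146 -34:176/154 -33:196/162 -32:208/165 -31:209/164 -30:211/163 -29:217/162 -28:222/162 -27:224/161 -26:224/160 -25:220/160 -24:214/160 -23:212/161 -22:213/161 -21:213/161 -20:211/161 -19:207/160 -18:199/156 -17:187/147 -16:174/136 -15:162/129 -14:161/131 -13:171/140 -12:171/153 -11:154/164 -10:129/171 -9:102/180 -8:78/193 -7:60/203 -6:48/213 -5:39/225 -4:35/237 -3:34/241 -2:35/234 -1:38/218 +0:40/188 +1:38/147 +2:33/109 +3:29/82 +4:33/68 +5:31/70 +6:27/78 +7:23/82 +8:21/83 +9:19/83 +10:17/83 +11:16/84 +12:15/85 +13:14/91 +14:12/98 +15:10/107 +16:8/116 +17:7/124 +18:8/130 +19:8/135 +20:7/138 +21:7/138 +22:6/138 +23:6/138 +24:7/136 +25:9/130 +26:9/118 +27:9/107 +28:10/103 +29:11/108 +30:10/120 +31:9/145 +32:6/177 +33:4/209 +34:3/234 +35:2/245 +36:2/242 +37:3/237 +38:3/235 +39:3/235
```

Request:
send_rows --series '[0, 0, -0.05, 0, 0, 0, 0.15, 0, 0, -0.1, 0, 0, 0, 0.15, 0, 0, -0.1, 0, 0, 0, 0.15, 0, 0, -0.1, 0, 0, 0, 0.15, 0, 0, -0.1, 0, 0, 0, 0.15, 0, 0, -0.1, 0, 0, 0, 0.15, 0, 0, -0.1, 0, 0, 0, 0.15, 0, 0, -0.1, 0, 0, 0, 0.15, 0, 0, -0.1, 0, 0, 0, 0.15, 0, 0, -0.1, 0, 0, 0, 0.15]'

```text
clock: 22.13
tcp_pos: [0.516, -0.1003, 0.0879]
orientation: [0.001, 0.681, 0.732, 0.0]
wrist_force: [-2.1, 0.6, 11.5]
finger_gap: 0.0217
```

Request:
send_rows --series '[0, 0, 0, 0, 0, 0, 0.15, 0, 0, 0, 0, 0, 0, 0.15, 0, 0, 0, 0, 0, 0, 0.15, 0, 0, 0, 0, 0, 0, 0.15, 0, 0, 0, 0, 0, 0, 0.15, 0, 0, 0, 0, 0, 0, 0.15, 0, 0, 0, 0, 0, 0, 0.15, 0, 0, 0, 0, 0, 0, 0.15]'

```text
clock: 22.8
tcp_pos: [0.516, -0.1003, 0.0879]
orientation: [0.001, 0.681, 0.732, 0.0]
wrist_force: [-2.5, 0.3, 9.5]
finger_gap: 0.0216
```

```bash
python3 -c "
from h import *
to((.5157,-.1002,.0870),94.1);prof()
a=read_camera('scene')
w=cv2.resize(bubble('scene',a,(.5165,-.114,.122),4.1),(600,225))
cv2.imwrite('pics/s12.png',np.vstack([cv2.resize(a[150:260,180:380],(600,330),interpolation=2),w]))"
```

```text
t22.80 tcp [ 0.516  -0.1003  0.0879] xyaw 94.1 tilt 0.08 F [-2.47  0.29  9.48] gap 0.0216 -> shift [ 0.02 -0.03  0.09] turn [ 0.07  0.04 -0.02]
-40:10/158 -39:15/156 -38:32/150 -37:59/145 -36:101/144 -35:148/147 -34:182/153 -33:205/160 -32:216/162 -31:216/162 -30:214/162 -29:218/162 -28:220/162 -27:219/162 -26:217/162 -25:214/162 -24:209/162 -23:207/162 -22:205/162 -21:201/162 -20:198/161 -19:195/160 -18:190/157 -17:180/148 -16:170/137 -15:161/129 -14:163/132 -13:175/142 -12:177/156 -11:160/167 -10:134/172 -9:104/179 -8:76/191 -7:58/201 -6:47/212 -5:38/224 -4:35/236 -3:34/241 -2:36/235 -1:40/219 +0:43/190 +1:42/149 +2:34/111 +3:27/84 +4:30/70 +5:28/73 +6:24/82 +7:22/85 +8:21/85 +9:19/83 +10:17/83 +11:15/84 +12:14/87 +13:13/94 +14:13/100 +15:12/108 +16:10/117 +17:8/126 +18:7/132 +19:6/137 +20:7/139 +21:8/138 +22:9/137 +23:9/136 +24:10/135 +25:10/128 +26:9/117 +27:9/106 +28:11/102 +29:12/106 +30:11/119 +31:9/143 +32:6/176 +33:5/208 +34:3/234 +35:2/244 +36:2/241 +37:2/236 +38:3/235 +39:3/236
```

View pics/s12.png

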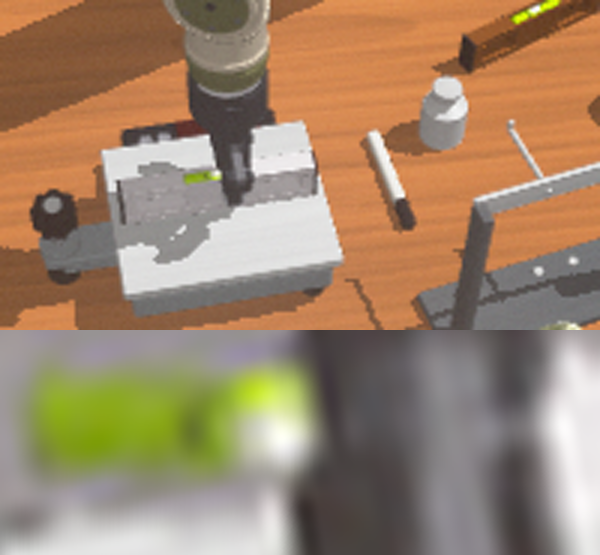

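The picture shows the level on the pan pointing at the knob. The bubble's near edge is clear of the black ring at strip (195,425), by about the centred gap. The press holds steady at 9.5–11.5 N, so I'm handing in.

```bash
python3 -c "
from h import *
print(np.round(get_state()['wrist_force'],1)); print(hand_in())"
```

```text
[-1.9  0.8 10. ]
the job is handed in; nothing more can be done
None
```

I levelled the scale and handed the job in at about 23 s, still pressing the level on the pan with 10 N (about a kilo).

- **Level:** I lifted the aluminium level 13 mm off the hooks, drew it out 70 mm and laid it on the middle of the pan, pointing at the knob.
- **Knob:** I turned it about 167° clockwise. With the hand off the scale, the bubble read -0.2 mm (scene camera) and -1.0 mm (top camera) from the middle.
- **Press:** I pinched the level about 14 mm off its middle, away from the knob, so the vial stayed in view. The push briefly reached 16.8 N before I backed it off to 10 N.
- **Last check:** While pressing, the bubble was about 0.6 to 1.3 mm from the middle, inside the 3 mm limit. That comes only from the bubble's knob-side edge and ring in the scene camera, because the fingers hide the other half.

Nothing else was deliberately touched. I did not measure the bystanders again at the end, but those in the last picture looked in place. The cameras and the arm's reported position disagreed by up to about 7 mm along the level when I first gripped it. In the held view the scene camera fitted with no offset and the top camera suggested up to 7 mm, so the level's centring on the pan is only good to a few millimetres.

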